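# Bin a spoiled pipe offcut in a touch bin

### The arm

A 6-joint arm with a two-finger parallel gripper is mounted at the origin on the work surface. World frame = base frame: x ahead of the robot, y to its left, z up, the work surface at z = 0. Lengths are in m, angles in rad, forces in N, time in s.
With the tool pointing down it reaches from about 0.425 to 0.925 m from the base axis. Payload 12.5 kg.
Tool frame: the origin (TCP) lies at the very end of the fingers, on their centre line; the grasp point (between the pads) lies behind it (grip_depth is the z of the grasp point in the tool frame, in m); z points along the fingers, y is the line along which they close (so a half turn about z gives the same grasp; the last joint's range is limited). The gripper opens to 85 mm and grips with 20 to 120 N. Pads are 22 mm wide; open, the fingers measure 114 mm over their backs; the gripper's body (76 mm by 85 mm) begins 54 mm behind the grasp point. The pads swing forward as they close: fully open they stand 13 mm farther back than shut.
Start: joints at [-1.35, 0.491, 1.559, -0, 1.092, -0.106], TCP at [0.201, -0.592, 0.206] pointing down, gripper open.
Joint ranges: [-3.1, 3.1], [-0.84, 2.19], [0.05, 2.79], [-1.13, 4.28], [0.06, 2.93], [-2.69, 2.69]. Speed limits (rad/s): [2.22, 2.22, 2.79, 3.14, 3.14, 3.14].

### API

Orientations are given as a unit quaternion [w, x, y, z].
In Python, from cell import * gives the robot as it stands.
- The arm moves only by the tool step_arm, never from a script. Its argument "plan" is a list of rows, each a list of 3 entries, a list of its own where there are three numbers: the shift along the tool's x, y, z in mm, then the turn, a rotation vector about the tool's x, y, z in degrees, then the opening, from 0 (shut) to 1 (fully open). In form: [[[tx, ty, tz], [ax, ay, az], hand], ...]. A call has 1 to 20 rows; each row shifts and turns the commanded pose from where the row before left it, along the tool's axes as they then stand; what a row does not reach is not made up. A row lasts 1/12 s, in which the tool goes at most 41.7 mm and 7.16 degrees, less where a joint would pass 70% of its speed; a pose out of reach is approached as far as the arm can. A call is refused whole if a number of a shift passes 41.7 or a number of a turn 7.16, either way. A call with a gripper value outside its range is refused whole. The fingers move at their own pace and stop on an object; "grip_force" is the grip in N (left out, the last holds). Time passes only in rows, so rows that do not move let the fingers close. It gives the time, the measured TCP pose, the force, the opening and the grip force at its end, in the units of the state.
- state(): the state, without advancing time (a new reading comes with each control period).
- grab_frame(name): name is "side" or "top"; returns a dict with "img" (400x640x3 uint8, red, green, blue), "mtx" (3x3 intrinsics, pixels), "R" (3x3) and "t" (3): a world point X has camera coordinates R X + t. Camera axes: x right, y down, z forward; pixel columns grow to the right and rows downward; lengths in m; the calibration is good to about 2 mm. A picture is of the moment at which its call begins. There is no depth.
- finish_job(): hands the job in; it is judged then, once.
The state is a dict: "time": time; "joints": joint angles; "qd": joint speeds; "effort": joint torques, N m; "tcp_pos": TCP position; "ee_rot": TCP orientation; "wrist_force": force on the tool from outside, world axes, zero at the start; "ft_torque": the same for the moment, N m; "opening": opening from 0.0 (shut) to 1.0 (fully open); "finger_force": force on a finger pad.
Only numpy, scipy, OpenCV 4.12 (cv2) and the standard library are available. Lean on these libraries where they do the work, as an engineer would, in place of code of your own. Each camera call takes 0.05 s, during which the arm holds its last target. There are 200 camera calls.

### The job

Get rid of the spoiled pipe offcut, the short white one with the purple-primed end: press the lid of the touch bin so that it springs open, drop the offcut in, then press the lid down again and make sure that it has latched and stays shut. Leave everything else on the bench where it stands.

Things in the scene. Friction and masses are not known exactly. Their poses are not given: they have to be found in the camera images.
- bin: bench-top touch bin, bolted down: green open-topped box 170 (x) by 170 (y) by 150 mm high, 4 mm walls, black foot ring, under a flat black lid hinged at its back. Origin: centre of its underside; z up, -x its front, +x its hinge side. Its floor inside lies 12 mm above the bench. A black hinge housing juts 20 mm out of the back
- bin_mouth (a point): middle of the bin's mouth, level with the rim 150 mm above the bench, on the bin's middle line, 10 mm behind the bin's centre; axes as the bin's. The clear mouth reaches 70 mm either way in x (a black catch housing fills the 20 mm behind the front wall) and 81 mm either way in y
- bin_lid (a joint): lid angle, rad: near 0 latched shut (level), 1.5 fully open (86 degrees). A damped spring opens it in about 1 s unless latched; halfway does not hold. Push-push catch: pressing the mark 6 mm below shut level (-0.04) and letting go springs a shut lid open and latches an open one; a shorter press changes nothing. Firm stop at -0.04 to -0.055. It takes 2 to 4 N; 6 to 20 N at the stop is harmless
- bin_lid_press (a point): top centre of the white press mark, a 48 mm disc 2 mm proud of the lid, 152 mm from the hinge axis on the lid's middle line; it moves with the lid, 172 mm above the bench when shut. z points out of the lid's outer face, -x along the lid to its front edge, 33 mm further on. The lid is 184 mm wide; its underside holds the hinge axis, its outer face lies 10 mm above that
- bin_lid_hinge (a point): hinge axis of the lid on its middle line, 90 mm behind the bin's centre and 160 mm above the bench; the axis is the bin's y. Opening swings the front edge up and back towards the bin's +x, to 345 mm above the bench
- offcut_mid (a point): centre of the spoiled offcut: white plastic pipe of 48 mm outer diameter, 4 mm wall, 80 mm long, standing on end, its upper third purple; 40 mm above the bench at the start. About 80 g
- good_pipe: sound white pipe, 48 mm diameter, 110 mm tall, standing on end, no purple; origin at the centre of its underside. Leave it
- primer_can: steel can with a purple label, 66 mm diameter, 110 mm tall; origin at the centre of its underside. Leave it
- tee: white pipe tee lying flat, 100 by 84 mm, 58 mm high; origin on the bench under the middle of its run. Leave it
- elbow: white pipe elbow lying flat, 79 by 79 mm, 58 mm high; origin on the bench under its corner. Leave it
- riser: white pipe with a thick collar at each end, 60 mm diameter, 151 mm tall, standing; origin at the centre of its underside. Leave it
- spray_can: white spray can with a green cap, 66 mm diameter, 190 mm tall, standing; origin at the centre of its underside. Leave it
- tape_measure: yellow tape measure, 76 by 38 by 70 mm high; origin at the centre of its underside. Leave it

How it is judged:
By the outcome, as a careful person would: the job done as asked, in the order asked, and still so for the second after the job is handed in, with the robot touching nothing.
It also fails if it takes over 67 s, if anything falls off the work surface, if the arm or the gripper's body presses on something with over 40 N, if the wrist force passes 120 N, or if a joint passes its speed limit or range.

## Working session

There is one attempt and no reset: what is moved stays moved. The work goes in short steps, Python scripts to look and compute and a tool call to move; the robot and the scene stay as the last step left them, time stands still between calls to the robot, and variables do not carry over. Pictures are saved under pics/ and viewed, at most 10 in all, crops included, and the job is handed in when it is done.

Besides the shell and the picture viewer there is one more tool, called after "Emit:" as name([rows], argument=value, ...), one row to a line, values as JSON. step_arm: Moves the arm, as the interface text tells. Its arguments: {"type":"object","properties":{"plan":{"type":"array","items":{"type":"array"}},"grip_force":{"type":"number"}},"required":["plan"]}

```bash
mkdir -p pics; ls
python3 - <<'E'
from cell import *
import cv2
for n in("side","top"):
    f=grab_frame(n); cv2.imwrite(f"pics/{n}0.png",f["img"][:,:,::-1]); print(n,f["mtx"].tolist(),f["R"].round(4).tolist(),f["t"].round(4).tolist())
print(state()); print([k for k in globals() if 'grip' in k], globals().get('grip_depth'))
E
```

```text
pics
side [[375.137744389995, 0.0, 315.60994705518743], [0.0, 375.137744389995, 196.9374570706266], [0.0, 0.0, 1.0]] [[-0.9601, -0.2795, 0.0082], [-0.2129, 0.7116, -0.6695], [0.1813, -0.6446, -0.7427]] [0.5532, 0.1734, 0.9844]
top [[406.243036792875, 0.0, 323.9619966622252], [0.0, 406.243036792875, 198.03048142524264], [0.0, 0.0, 1.0]] [[0.0257, -0.9997, -0.0042], [-0.9988, -0.0255, -0.0406], [0.0405, 0.0052, -0.9992]] [0.0011, 0.5787, 1.1457]
{'time': 0.1, 'joints': array([-1.34957681e+00,  4.91504726e-01,  1.55937897e+00, -3.28439532e-05,
        1.09170717e+00, -1.05639160e-01]), 'qd': array([-0.00191355, -0.00289687, -0.00154062, -0.00034771, -0.00062989,
       -0.00032897]), 'effort': array([ 3.29941024e-03, -6.19449162e+01, -2.62025732e+01, -3.86242709e-05,
        2.92691213e-03, -8.66166232e-06]), 'tcp_pos': array([ 0.20061033, -0.5916962 ,  0.20588609]), 'ee_rot': array([-4.97427758e-04,  9.86673767e-01,  1.62710257e-01, -4.33721775e-05]), 'wrist_force': array([ 0.05060938, -0.49567212,  0.03213071]), 'ft_torque': array([ 0.01046299, -0.03079007, -0.03528052]), 'finger_force': 0.0, 'opening': 1.0023617598880983}
['grip_depth'] -0.0187
```

View pics/side0.png

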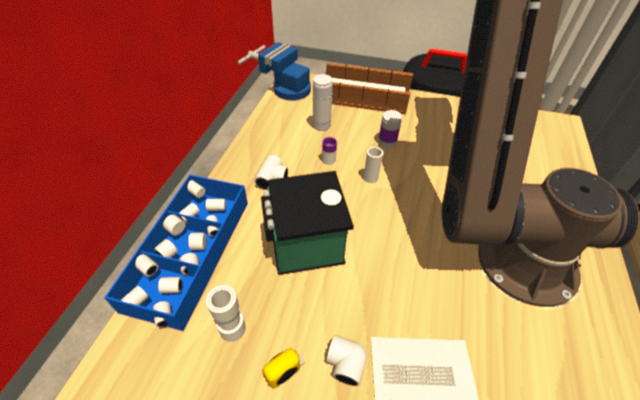

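View pics/top0.png

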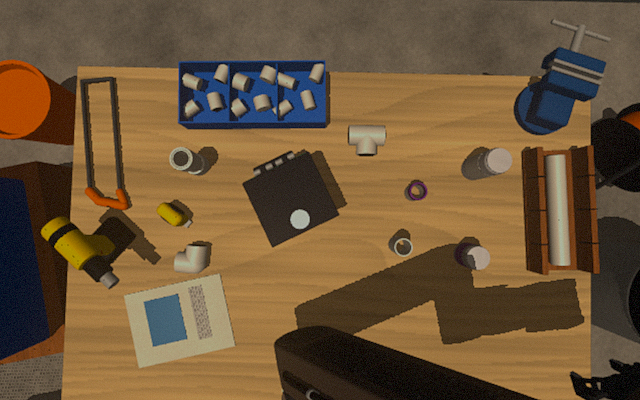

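The side view shows the offcut at (329,150), the mark at (331,198) and the good pipe at (373,165). The top view has the offcut rim at (417,190), the good pipe at (402,247), the press mark at (300,219), and the lid corners near (243,187), (309,150), (341,212) and (275,246).

```bash
cat > h.py <<'E'
from cell import *
import cv2, numpy as np
from scipy.spatial.transform import Rotation as Ro
def ray(f,u,v,z):
    c=-f["R"].T@f["t"]; d=f["R"].T@np.linalg.inv(f["mtx"])@[u,v,1]
    return c+d*(z-c[2])/d[2]
def proj(f,X):
    p=f["mtx"]@(f["R"]@np.asarray(X,float)+f["t"]); return p[:2]/p[2]
def blob(f,fn,box):
    x0,y0,x1,y1=box; im=f["img"][y0:y1,x0:x1]; m=fn(im.astype(int)).astype(np.uint8)
    n,l,s,c=cv2.connectedComponentsWithStats(m); i=1+s[1:,4].argmax()
    p=cv2.findNonZero((l==i).astype(np.uint8)); h=cv2.convexHull(p); M=cv2.moments(h)
    return np.array([M["m10"]/M["m00"]+x0,M["m01"]/M["m00"]+y0]),s[i],h.reshape(-1,2)+[x0,y0]
def tool(X,yaw=None):
    s=state(); q=s["ee_rot"]; R=Ro.from_quat(np.r_[q[1:],q[0]]).as_matrix()
    return R.T@(np.asarray(X)-s["tcp_pos"])*1000
E
python3 - <<'E'
from h import *
pur=lambda a:(a[...,0]-a[...,1]>20)&(a[...,2]-a[...,1]>20)
wh=lambda a:a.min(-1)>130
blk=lambda a:a.max(-1)<48
f=grab_frame("top"); g=grab_frame("side")
c,s,_=blob(f,pur,(395,170,440,210)); print("off top",c,s,ray(f,*c,.08))
c,s,_=blob(g,pur,(315,130,345,170)); print("off side",c,s, ray(g,*c,.067))
c,s,_=blob(f,wh,(280,200,320,236)); P=ray(f,*c,.172); print("mark",c,s,P)
c,s,_=blob(g,wh,(315,185,347,210)); print("mark side",c,s,ray(g,*c,.172))
c,s,h=blob(f,blk,(230,140,350,255)); print(s)
box=cv2.minAreaRect(h.astype(np.float32)); print(box)
print([ray(f,*p,.17).round(4)[:2] for p in cv2.boxPoints(box)])
c,s,_=blob(f,wh,(385,228,418,262)); print("good",c,s,ray(f,*c,.11))
for n,p in dict(vise=(545,108),tee=(367,138),riser=(182,160),spray=(498,161),can=(475,258)).items(): print(n,ray(f,*p,.1).round(3))
E
```

```text
off top [417.63532764 190.68162393] [14 12 18 18 95] [ 0.60185439 -0.23492471  0.08      ]
off side [329.26854754 144.22361546] [  8   7  14  15 172] [ 0.60043377 -0.23720094  0.067     ]
mark [299.44294872 218.88397436] [ 10  10  19  19 280] [0.5193492  0.07384326 0.172     ]
mark side [330.58974359 196.79202279] [  6   4  20  16 253] [0.51883926 0.07293582 0.172     ]
[  13   11   96   83 2961]
((288.711181640625, 194.7946319580078), (78.62747192382812, 73.81417846679688), 64.23067474365234)
[array([0.6225, 0.2276]), array([0.7062, 0.0658]), array([ 0.5334, -0.0229]), array([0.4507, 0.1379])]
good [409.92982456 244.66666667] [22 12  6 11 14] [ 0.45922764 -0.21051603  0.11      ]
vise [ 0.829 -0.564  0.1  ]
tee [ 0.737 -0.094  0.1  ]
riser [0.666 0.394 0.1  ]
spray [ 0.684 -0.441  0.1  ]
can [ 0.428 -0.383  0.1  ]
```

Run:
```python
import cv2,numpy as np
a=cv2.imread("pics/top0.png")[135:270,225:440]; b=cv2.imread("pics/side0.png")[125:275,255:400]
a=cv2.resize(a,(800,502),interpolation=cv2.INTER_CUBIC)
cv2.imwrite("pics/c1.png",a)
```

```text
(no output)
```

View pics/c1.png

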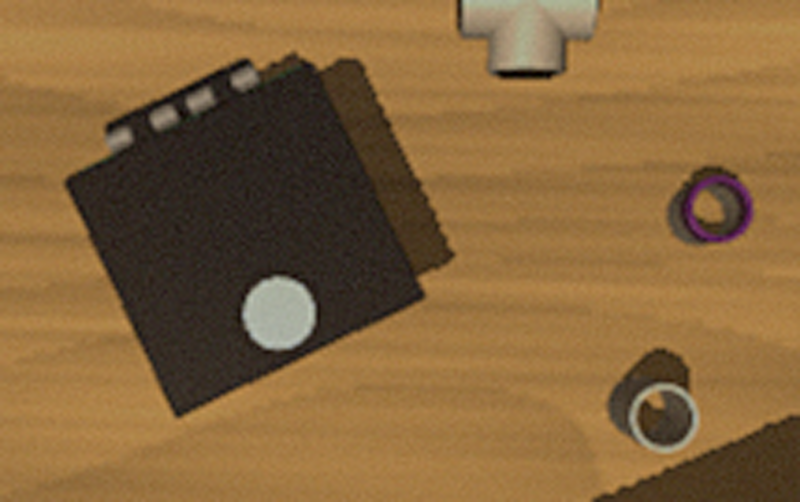

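Run:
```python
from h import *
f=grab_frame("top")
px=lambda a,b:(225+a/3.721-.4,135+b/3.719-.4)
P=[ray(f,*px(*p),.17)[:2] for p in [(178,416),(424,295),(66,182),(310,63)]]
FL,FR,BL,BR=P
a=lambda v:np.degrees(np.arctan2(v[1],v[0]))
print([p.round(4) for p in P], np.linalg.norm(FL-FR),np.linalg.norm(FL-BL), "yaw",a(FL-FR)-90,a(BL-FL))
m=np.array([.5191,.0734]); fm=(FL+FR)/2; print("front mid",fm,np.linalg.norm(m-fm),a(m-fm))
s=state();q=s["ee_rot"];R=Ro.from_quat(np.r_[q[1:],q[0]]).as_matrix();print("toolx",a(R[:2,0]),R.round(3).tolist())
# bin-frame coordinates relative to mark, for yaw
y=np.radians(np.mean([a(FL-FR)-90,a(BL-FL)])); ex=np.array([np.cos(y),np.sin(y)]);ey=np.array([-ex[1],ex[0]])
for n,p in dict(tcp=s["tcp_pos"][:2],off=(.6012,-.236)).items():
    d=np.array(p)-m; print(n,"binx,biny rel mark mm",d@ex*1000,d@ey*1000)
print(np.degrees(y))
```

```text
[array([0.4502, 0.1382]), array([ 0.534 , -0.0217]), array([0.6027, 0.2172]), array([0.686 , 0.0577])] 0.1804986109866485 0.17172014694634713 yaw 27.646397404280748 27.38360242491943
front mid [0.4920832  0.05825708] 0.030971209105199696 29.270632823865405
toolx 18.72461536260503 [[0.947, 0.321, -0.0], [0.321, -0.947, 0.0], [0.0, -0.0, -1.0]]
tcp binx,biny rel mark mm -589.7471377079696 -442.8291438840695
off binx,biny rel mark mm -70.12320188966123 -312.3323655286813
27.51499991460009
```

Emit:
step_arm([
  [[0, 0, 0], [0, 0, -4.4], 0],
  [[0, 0, 0], [0, 0, -4.4], 0],
  [[30, 0, 0], [0, 0, 0], 0],
  [[30, 0, 0], [0, 0, 0], 0],
  [[30, 0, 0], [0, 0, 0], 0],
  [[30, 0, 0], [0, 0, 0], 0],
  [[30, 0, 0], [0, 0, 0], 0],
  [[30, 0, 0], [0, 0, 0], 0],
  [[30, 0, 0], [0, 0, 0], 0],
  [[30, 0, 0], [0, 0, 0], 0],
  [[30, 0, 0], [0, 0, 0], 0],
  [[30, 0, 0], [0, 0, 0], 0],
])

```text
time: 1.25
tcp_pos: [0.4679, -0.4524, 0.2064]
ee_rot: [-0.0, 0.971, 0.238, -0.0]
wrist_force: [-1.5, -0.1, 0.5]
opening: 0.004
finger_force: 0.0
```

Emit:
step_arm([
  [[16, -24.6, 0], [0, 0, 0], 0],
  [[16, -24.6, 0], [0, 0, 0], 0],
  [[16, -24.6, 0], [0, 0, 0], 0],
  [[16, -24.6, 0], [0, 0, 0], 0],
  [[16, -24.6, 0], [0, 0, 0], 0],
  [[16, -24.6, 0], [0, 0, 0], 0],
  [[16, -24.6, 0], [0, 0, 0], 0],
  [[16, -24.6, 0], [0, 0, 0], 0],
  [[16, -24.6, 0], [0, 0, 0], 0],
  [[16, -24.6, 0], [0, 0, 0], 0],
  [[16, -24.6, 0], [0, 0, 0], 0],
  [[16, -24.6, 0], [0, 0, 0], 0],
  [[16, -24.6, 0], [0, 0, 0], 0],
  [[16, -24.6, 0], [0, 0, 0], 0],
  [[16, -24.6, 0], [0, 0, 0], 0],
  [[16, -24.6, 0], [0, 0, 0], 0],
  [[16, -24.6, 0], [0, 0, 0], 0],
  [[16, -24.6, 0], [0, 0, 0], 0],
  [[0, 0, 0], [0, 0, 0], 0],
  [[0, 0, 0], [0, 0, 0], 0],
])

```text
time: 2.92
tcp_pos: [0.5174, 0.0736, 0.2063]
ee_rot: [0.0, 0.971, 0.239, -0.0]
wrist_force: [0.1, -0.1, 0.4]
opening: 0.001
finger_force: 0.0
```

Run:
```python
from h import *
s=state();print(s["time"],s["tcp_pos"],s["opening"],s["wrist_force"])
print(tool([.5191,.0734,.172]).round(1))
```

```text
2.9167 [0.51735412 0.07364942 0.20627715] 0.0012761160973569256 [ 0.09487342 -0.12747424  0.35988828]
[ 1.4  1.  34.3]
```

Emit:
step_arm([
  [[0, 0, 15], [0, 0, 0], 0],
  [[0, 0, 13], [0, 0, 0], 0],
  [[0, 0, 3], [0, 0, 0], 0],
  [[0, 0, 2], [0, 0, 0], 0],
  [[0, 0, 2], [0, 0, 0], 0],
  [[0, 0, 2], [0, 0, 0], 0],
  [[0, 0, 2], [0, 0, 0], 0],
  [[0, 0, 1], [0, 0, 0], 0],
  [[0, 0, 1], [0, 0, 0], 0],
  [[0, 0, 0], [0, 0, 0], 0],
])

```text
time: 3.75
tcp_pos: [0.5175, 0.0725, 0.1654]
ee_rot: [0.0, 0.971, 0.238, 0.0]
wrist_force: [0.0, -1.1, -0.2]
opening: 0.002
finger_force: 0.0
```

Emit:
step_arm([
  [[0, 0, 1], [0, 0, 0], 0],
  [[0, 0, 1], [0, 0, 0], 0],
  [[0, 0, 0], [0, 0, 0], 0],
])

```text
time: 4.0
tcp_pos: [0.5174, 0.0725, 0.1632]
ee_rot: [0.0, 0.971, 0.238, -0.0]
wrist_force: [0.5, 0.8, -0.9]
opening: -0.003
finger_force: 0.0
```

Run:
```python
from h import *
g=grab_frame("side");cv2.imwrite("pics/s1.png",cv2.resize(g["img"][110:290,240:480,::-1],(800,600),interpolation=cv2.INTER_CUBIC));print(state()["wrist_force"],state()["tcp_pos"])
```

```text
[ 0.0495854  -0.59619887  0.49062306] [0.51743342 0.07250516 0.16330926]
```

View pics/s1.png

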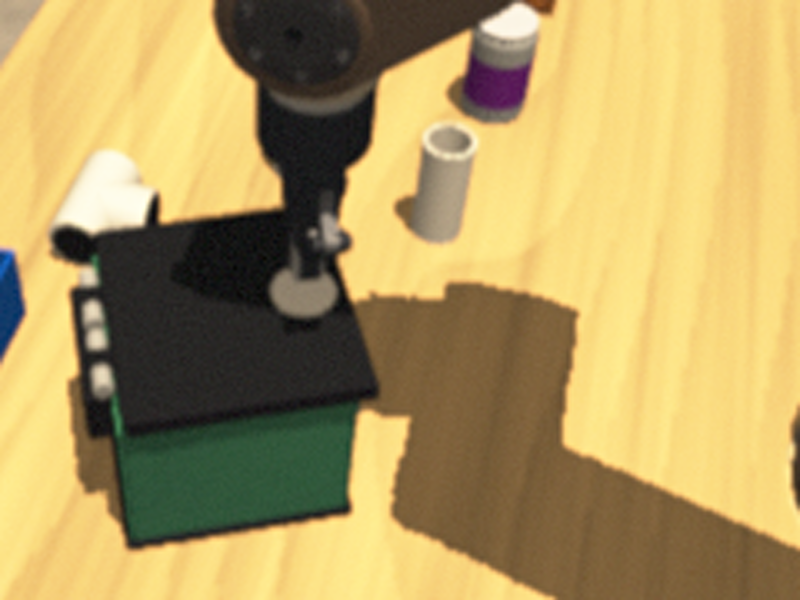

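The fingertips are over the mark (crop ~(305,280)) and the lid is still level. There's no clear force yet, so I'll keep going in small steps.

Emit:
step_arm([
  [[0, 0, 1], [0, 0, 0], 0],
  [[0, 0, 1], [0, 0, 0], 0],
  [[0, 0, 0], [0, 0, 0], 0],
])

```text
time: 4.3
tcp_pos: [0.5174, 0.0725, 0.1612]
ee_rot: [0.0, 0.971, 0.238, -0.0]
wrist_force: [0.1, -0.2, 0.2]
opening: -0.001
finger_force: 0.0
```

Emit:
step_arm([
  [[0, 0, 1], [0, 0, 0], 0],
  [[0, 0, 1], [0, 0, 0], 0],
  [[0, 0, 0], [0, 0, 0], 0],
])

```text
time: 4.55
tcp_pos: [0.5174, 0.0725, 0.1592]
ee_rot: [0.0, 0.971, 0.238, -0.0]
wrist_force: [-0.5, 0.9, -0.2]
opening: 0.001
finger_force: 0.0
```

Run:
```python
from h import *
g=grab_frame("side");s=state();print(s["wrist_force"],s["effort"],s["tcp_pos"])
p=proj(g,s["tcp_pos"]);q=proj(g,[.5191,.0734,.172]);print(p,q)
k=lambda p:tuple(int(v) for v in (p-[280,150])*8)
im=np.ascontiguousarray(cv2.resize(g["img"][150:225,280:380,::-1],(800,600),interpolation=cv2.INTER_CUBIC))
cv2.circle(im,k(p),4,(0,0,255),-1);cv2.circle(im,k(q),4,(0,255,0),-1);cv2.imwrite("pics/s2.png",im)
```

```text
[-0.68809239 -0.25533917  0.15539051] [-1.53228186e-03 -5.14800417e+01 -2.17662817e+01 -2.00075510e-04
 -2.44695868e-02 -2.41802610e-05] [0.51742578 0.07246523 0.15925039]
[331.00201086 200.28611857] [330.43610947 196.90608982]
```

View pics/s2.png

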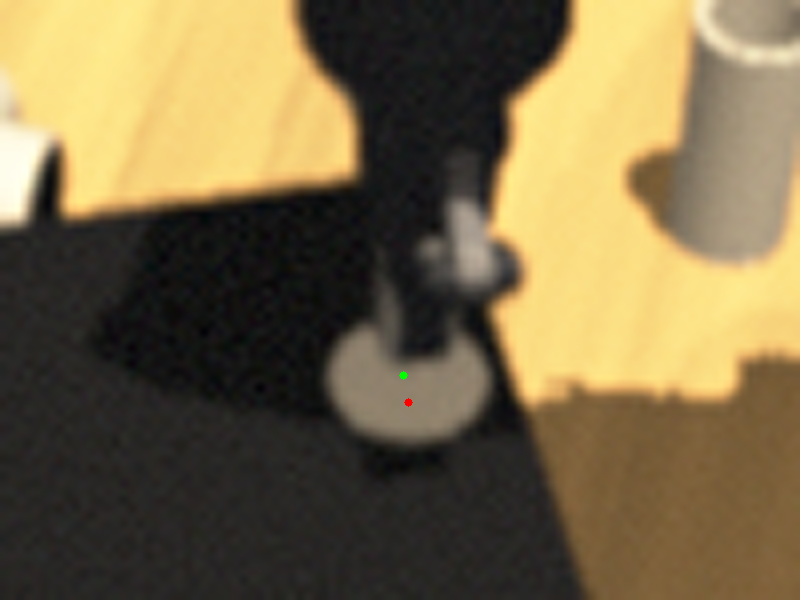

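The visible fingertip ends at crop (420,355), above the projected TCP (red, (408,402)), so the real tips still seem to be above the mark. I'll continue down with force checks.

Emit:
step_arm([
  [[0, 0, 1], [0, 0, 0], 0],
  [[0, 0, 1], [0, 0, 0], 0],
  [[0, 0, 1], [0, 0, 0], 0],
  [[0, 0, 0], [0, 0, 0], 0],
])

```text
time: 4.93
tcp_pos: [0.5174, 0.0725, 0.1561]
ee_rot: [-0.0, 0.971, 0.238, -0.0]
wrist_force: [-0.1, 0.4, -0.2]
opening: 0.004
finger_force: 0.0
```

Emit:
step_arm([
  [[0, 0, 1], [0, 0, 0], 0],
  [[0, 0, 1], [0, 0, 0], 0],
  [[0, 0, 0], [0, 0, 0], 0],
])

```text
time: 5.18
tcp_pos: [0.5174, 0.0725, 0.1542]
ee_rot: [0.0, 0.971, 0.238, -0.0]
wrist_force: [0.1, -1.4, 0.2]
opening: -0.001
finger_force: 0.0
```

Emit:
step_arm([
  [[0, 0, 1], [0, 0, 0], 0],
  [[0, 0, 1], [0, 0, 0], 0],
  [[0, 0, 1], [0, 0, 0], 0],
  [[0, 0, 0], [0, 0, 0], 0],
])

```text
time: 5.52
tcp_pos: [0.5174, 0.0725, 0.1512]
ee_rot: [0.0, 0.971, 0.238, -0.0]
wrist_force: [-1.2, 0.9, -1.3]
opening: -0.001
finger_force: 0.0
```

Emit:
step_arm([
  [[0, 0, 1], [0, 0, 0], 0],
  [[0, 0, 1], [0, 0, 0], 0],
  [[0, 0, 0], [0, 0, 0], 0],
])

```text
time: 5.77
tcp_pos: [0.5174, 0.0725, 0.1492]
ee_rot: [0.0, 0.971, 0.238, -0.0]
wrist_force: [0.4, -0.4, 0.0]
opening: -0.002
finger_force: 0.0
```

Run:
```python
from h import *
g=grab_frame("side");s=state();print(s["wrist_force"],s["tcp_pos"])
p=proj(g,s["tcp_pos"]);q=proj(g,[.5191,.0734,.172]);print(p,q)
k=lambda p:tuple(int(v) for v in (p-[280,150])*8)
im=np.ascontiguousarray(cv2.resize(cv2.convertScaleAbs(g["img"][150:225,280:380,::-1],alpha=1.8,beta=20),(800,600),interpolation=cv2.INTER_CUBIC))
cv2.circle(im,k(p),3,(0,0,255),-1);cv2.circle(im,k(q),3,(0,255,0),-1);cv2.imwrite("pics/s3.png",im)
wh=lambda a:a.min(-1)>85
for n,b in(("side",(315,185,347,210)),): print(blob(g,wh,b)[:2])
```

```text
[-0.31585334  1.58839884  0.03646275] [0.51743315 0.07244768 0.14928009]
[330.84365866 202.9734517 ] [330.43610947 196.90608982]
(array([330.57967033, 197.43956044]), array([  7,   6,  19,  14, 140], dtype=int32))
```

View pics/s3.png

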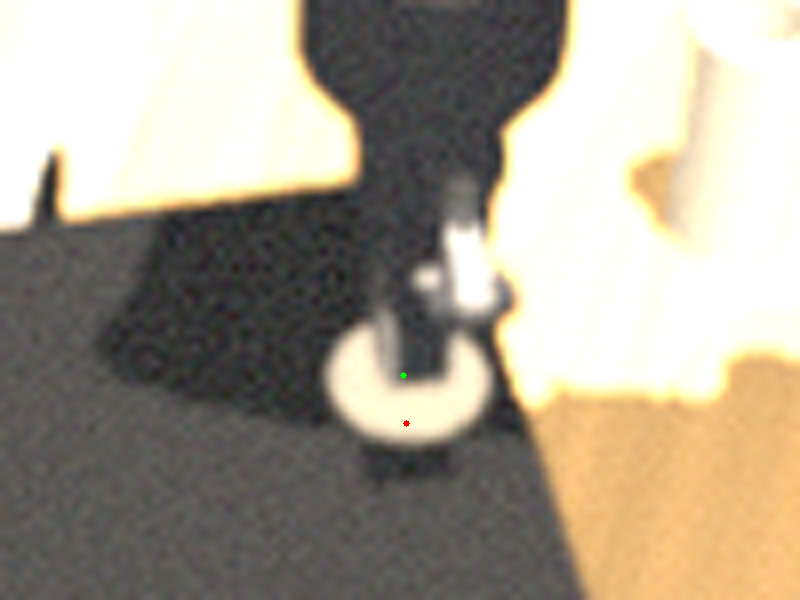

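The finger end is now at crop (420,382). In contact, its near edge should sit about at row 407, so some 8–10 mm remain.

Emit:
step_arm([
  [[0, 0, 1], [0, 0, 0], 0],
  [[0, 0, 1], [0, 0, 0], 0],
  [[0, 0, 1], [0, 0, 0], 0],
  [[0, 0, 0], [0, 0, 0], 0],
])

```text
time: 6.15
tcp_pos: [0.5175, 0.0724, 0.1463]
ee_rot: [0.0, 0.971, 0.238, -0.0]
wrist_force: [-1.2, -0.9, 1.4]
opening: -0.004
finger_force: 0.8
```

Emit:
step_arm([
  [[0, 0, 1], [0, 0, 0], 0],
  [[0, 0, 1], [0, 0, 0], 0],
  [[0, 0, 0], [0, 0, 0], 0],
])

```text
time: 6.4
tcp_pos: [0.5174, 0.0724, 0.1442]
ee_rot: [0.0, 0.971, 0.238, -0.0]
wrist_force: [-2.1, -0.6, 0.9]
opening: -0.002
finger_force: 0.8
```

Emit:
step_arm([
  [[0, 0, 1], [0, 0, 0], 0],
  [[0, 0, 1], [0, 0, 0], 0],
  [[0, 0, 0], [0, 0, 0], 0],
])

```text
time: 6.65
tcp_pos: [0.5174, 0.0725, 0.1422]
ee_rot: [0.0, 0.971, 0.238, -0.0]
wrist_force: [-0.4, -0.5, 1.9]
opening: 0.003
finger_force: 0.8
```

Emit:
step_arm([
  [[0, 0, 1], [0, 0, 0], 0],
  [[0, 0, 1], [0, 0, 0], 0],
  [[0, 0, 0], [0, 0, 0], 0],
])

```text
time: 6.9
tcp_pos: [0.5175, 0.0725, 0.1402]
ee_rot: [0.0, 0.971, 0.238, -0.0]
wrist_force: [-0.4, -0.4, 1.1]
opening: -0.002
finger_force: 0.8
```

Emit:
step_arm([
  [[0, 0, 1], [0, 0, 0], 0],
  [[0, 0, 0], [0, 0, 0], 0],
])

```text
time: 7.07
tcp_pos: [0.5175, 0.0725, 0.1392]
ee_rot: [0.0, 0.971, 0.238, -0.0]
wrist_force: [-0.6, -0.7, 1.1]
opening: 0.003
finger_force: 0.9
```

Emit:
step_arm([
  [[0, 0, 1], [0, 0, 0], 0],
  [[0, 0, 0], [0, 0, 0], 0],
])

```text
time: 7.23
tcp_pos: [0.5175, 0.0725, 0.1385]
ee_rot: [0.0, 0.971, 0.238, 0.0]
wrist_force: [-2.0, -0.6, 5.2]
opening: -0.001
finger_force: 2.6
```

Emit:
step_arm([
  [[0, 0, 1], [0, 0, 0], 0],
  [[0, 0, 0], [0, 0, 0], 0],
])

```text
time: 7.4
tcp_pos: [0.5175, 0.0725, 0.1379]
ee_rot: [0.0, 0.971, 0.238, 0.0]
wrist_force: [-5.1, -2.2, 11.4]
opening: 0.002
finger_force: 5.8
```

Run:
```python
from h import *
for i in range(4):
    g=grab_frame("side");s=state();print(s["wrist_force"].round(2),s["tcp_pos"].round(4),s["finger_force"])
wh=lambda a:a.min(-1)>85
print(blob(g,wh,(315,185,347,210))[:2])
```

```text
[-4.12 -0.76 11.23] [0.5175 0.0725 0.138 ] 5.207669343799353
[-3.66 -1.26 10.54] [0.5175 0.0725 0.138 ] 5.031263250857592
[-3.37 -1.08  9.65] [0.5175 0.0725 0.138 ] 5.1740986201912165
[-5.22 -0.13 11.08] [0.5175 0.0725 0.138 ] 5.42101395316422
(array([330.44186047, 200.12790698]), array([  7,   9,  18,  13, 133], dtype=int32))
```

The stop gives about 11 N and the mark dropped about 3 px, so the catch is pressed. Now I'll retreat up and to the front.

Emit:
step_arm([
  [[-5, 0, -30], [0, 0, 0], 0],
  [[-20, 0, -35], [0, 0, 0], 0],
  [[-25, 0, -30], [0, 0, 0], 0],
  [[-25, 10, -20], [0, 0, 0], 0.3],
  [[-10, 20, 0], [0, 0, 0], 1],
  [[0, 25, 0], [0, 0, 0], 1],
  [[0, 25, 0], [0, 0, 0], 1],
  [[0, 25, 0], [0, 0, 0], 1],
  [[0, 25, 0], [0, 0, 0], 1],
  [[0, 25, 0], [0, 0, 0], 1],
  [[0, 25, 0], [0, 0, 0], 1],
  [[0, 25, 0], [0, 0, 0], 1],
  [[0, 0, 0], [0, 0, 0], 1],
  [[0, 0, 0], [0, 0, 0], 1],
])

```text
time: 8.77
tcp_pos: [0.5369, -0.1492, 0.2517]
ee_rot: [-0.0, 0.971, 0.237, -0.0]
wrist_force: [-0.0, 0.0, -0.4]
opening: 0.998
finger_force: 0.0
```

Run:
```python
from h import *
g=grab_frame("side");f=grab_frame("top");s=state();print(s["wrist_force"].round(2),s["tcp_pos"].round(4),s["joints"].round(3))
k=s["tcp_pos"]
def mk(F):
    im=np.ascontiguousarray(F["img"][:,:,::-1])
    for o,c in((0,(0,0,255)),(.026,(0,255,0))): cv2.circle(im,tuple(int(v) for v in proj(F,k+[0,0,o])),2,c,-1)
    return im
a=mk(g)[60:300,230:470];b=mk(f)[110:350,225:465]
cv2.imwrite("pics/d1.png",cv2.resize(np.hstack([a,b]),(800,400),interpolation=cv2.INTER_CUBIC))
print(tool([.6012,-.236,.045]).round(1))
```

```text
[ 0.35  0.11 -0.28] [ 0.5365 -0.148   0.2522] [-0.388  0.349  1.668  0.     1.126  0.702]
[ 16.8 108.1 207.1]
```

View pics/d1.png

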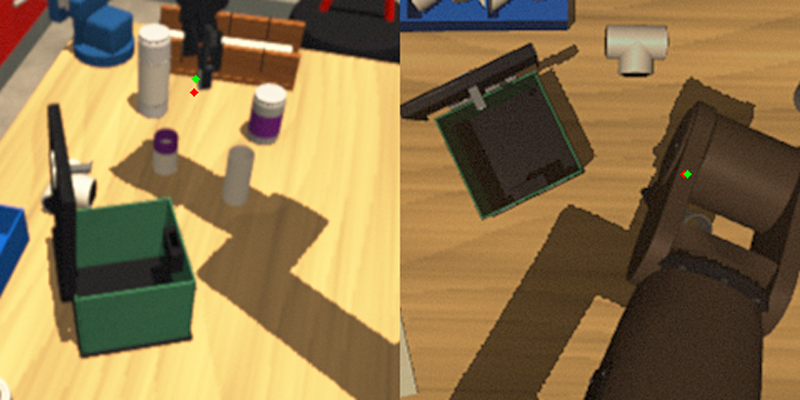

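The lid stands open at left, at crop (62,110)–(70,290). The finger end is at crop (207,85), about 10 px from the projected TCP. I'll compare that with the predicted position of the near finger.

Run:
```python
from h import *
g=grab_frame("side");s=state();q=s["ee_rot"];R=Ro.from_quat(np.r_[q[1:],q[0]]).as_matrix();k=s["tcp_pos"]
sc=lambda p:((p-[230,60])*800/480).round(0)
for dz in(0,13,26,39): print(dz,[sc(proj(g,k+R@[0,dy*.001,-dz*.001])) for dy in(-57,-43,43,57)])
```

```text
0 [array([204., 114.]), array([201., 109.]), array([188.,  77.]), array([185.,  72.])]
13 [array([204., 107.]), array([202., 102.]), array([188.,  70.]), array([186.,  65.])]
26 [array([205., 100.]), array([203.,  95.]), array([189.,  63.]), array([186.,  58.])]
39 [array([206.,  93.]), array([203.,  88.]), array([189.,  56.]), array([187.,  51.])]
```

Emit:
step_arm([
  [[4, 27, 20], [0, 0, 0], 1],
  [[4, 27, 25], [0, 0, 0], 1],
  [[4, 27, 25], [0, 0, 0], 1],
  [[5, 27, 25], [0, 0, 0], 1],
  [[0, 0, 25], [0, 0, 0], 1],
  [[0, 0, 25], [0, 0, 0], 1],
  [[0, 0, 20], [0, 0, 0], 1],
  [[0, 0, 0], [0, 0, 0], 1],
  [[0, 0, 0], [0, 0, 0], 1],
])

```text
time: 9.67
tcp_pos: [0.6017, -0.2357, 0.0873]
ee_rot: [-0.0, 0.971, 0.238, -0.001]
wrist_force: [0.5, -0.5, 0.5]
opening: 0.999
finger_force: 0.0
```

Run:
```python
from h import *
g=grab_frame("side");s=state();print(s["wrist_force"].round(2),s["tcp_pos"].round(4));print(tool([.6012,-.236,.015]).round(1))
cv2.imwrite("pics/e1.png",cv2.resize(g["img"][70:190,270:430,::-1],(800,600),interpolation=cv2.INTER_CUBIC))
```

```text
[-0.06 -0.37  0.67] [ 0.6022 -0.236   0.0885]
[-1.  -0.6 73.5]
```

View pics/e1.png

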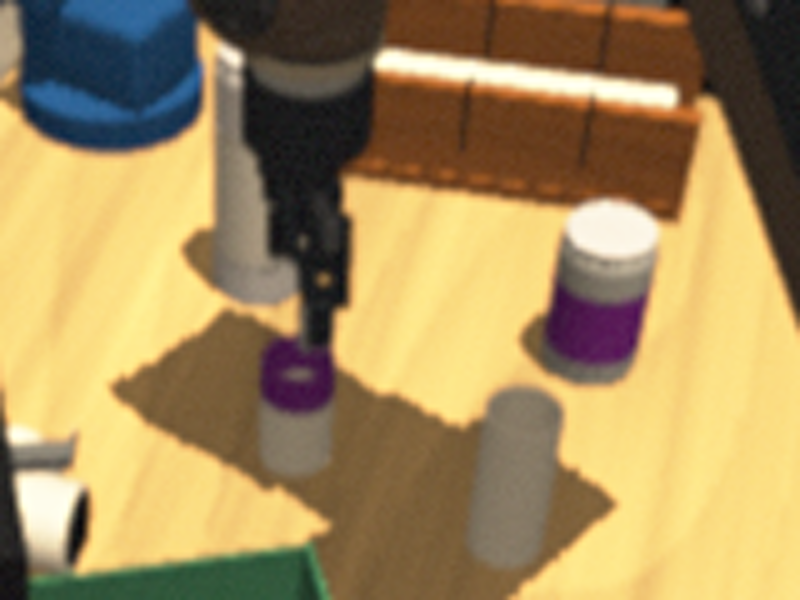

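The near fingertip is at crop (318,345), above and lined up with the offcut (axis column ~297). Descending.

Emit:
step_arm([
  [[-1, 0, 15], [0, 0, 0], 1],
  [[0, 0, 15], [0, 0, 0], 1],
  [[0, 0, 12], [0, 0, 0], 1],
  [[0, 0, 10], [0, 0, 0], 1],
  [[0, 0, 8], [0, 0, 0], 1],
  [[0, 0, 6], [0, 0, 0], 1],
  [[0, 0, 4], [0, 0, 0], 1],
  [[0, 0, 0], [0, 0, 0], 1],
])

```text
time: 10.38
tcp_pos: [0.6008, -0.2369, 0.0168]
ee_rot: [-0.0, 0.971, 0.238, -0.0]
wrist_force: [-0.5, 0.3, -0.0]
opening: 1.0
finger_force: 0.0
```

Emit:
step_arm([
  [[0, 0, 0], [0, 0, 0], 0.7],
  [[0, 0, 0], [0, 0, 0], 0.5],
  [[0, 0, 0], [0, 0, 0], 0.4],
  [[0, 0, 0], [0, 0, 0], 0.3],
  [[0, 0, 0], [0, 0, 0], 0.3],
  [[0, 0, 0], [0, 0, 0], 0.3],
  [[0, 0, 0], [0, 0, 0], 0.3],
  [[0, 0, 0], [0, 0, 0], 0.3],
], grip_force=35)

```text
time: 11.05
tcp_pos: [0.6012, -0.2371, 0.0181]
ee_rot: [0.0, 0.971, 0.238, 0.0]
wrist_force: [-1.1, -0.3, 5.6]
opening: 0.559
finger_force: 36.0
```

Emit:
step_arm([
  [[0, 0, -10], [0, 0, 0], 0.3],
  [[0, 0, -20], [0, 0, 0], 0.3],
  [[0, 0, -30], [0, 0, 0], 0.3],
  [[0, 0, -30], [0, 0, 0], 0.3],
  [[0, 0, -30], [0, 0, 0], 0.3],
  [[0, 0, -30], [0, 0, 0], 0.3],
  [[0, 0, -25], [0, 0, 0], 0.3],
  [[0, 0, -20], [0, 0, 0], 0.3],
  [[0, 0, -10], [0, 0, 0], 0.3],
  [[0, 0, 0], [0, 0, 0], 0.3],
])

```text
time: 11.88
tcp_pos: [0.6014, -0.2372, 0.2249]
ee_rot: [0.001, 0.971, 0.238, 0.001]
wrist_force: [-0.3, -0.4, -1.0]
opening: 0.56
finger_force: 36.3
```

Emit:
step_arm([
  [[5, -12, 0], [0, 0, 0], 0.3],
  [[10, -24, 0], [0, 0, 0], 0.3],
  [[10, -24, 0], [0, 0, 0], 0.3],
  [[10, -24, 0], [0, 0, 0], 0.3],
  [[10, -24, 0], [0, 0, 0], 0.3],
  [[10, -24, 0], [0, 0, 0], 0.3],
  [[10, -24, 0], [0, 0, 0], 0.3],
  [[10, -24, 0], [0, 0, 0], 0.3],
  [[10, -24, 0], [0, 0, 0], 0.3],
  [[10, -24, 0], [0, 0, 0], 0.3],
  [[10, -24, 0], [0, 0, 0], 0.3],
  [[10, -24, 0], [0, 0, 0], 0.3],
  [[10, -24, 0], [0, 0, 0], 0.3],
  [[5, -12, 0], [0, 0, 0], 0.3],
  [[0, 0, 0], [0, 0, 0], 0.3],
  [[0, 0, 0], [0, 0, 0], 0.3],
])

```text
time: 13.22
tcp_pos: [0.5714, 0.1002, 0.2213]
ee_rot: [-0.0, 0.971, 0.239, -0.001]
wrist_force: [-0.3, -0.4, -0.7]
opening: 0.556
finger_force: 36.3
```

Run:
```python
from h import *
g=grab_frame("side");s=state();print(s["wrist_force"].round(2),s["tcp_pos"].round(4),s["opening"])
y=np.radians(27.5);ex=np.array([np.cos(y),np.sin(y)]);m=np.array([.5191,.0734]);d=s["tcp_pos"][:2]-m;print(d@ex,d@[-ex[1],ex[0]])
cv2.imwrite("pics/f1.png",cv2.resize(g["img"][70:280,230:430,::-1],(571,600),interpolation=cv2.INTER_CUBIC))
```

```text
[ 1.23  0.61 -0.86] [0.5717 0.0995 0.2216] 0.5607244593352654
0.05870049951683378 -0.0011688084043496225
```

View pics/f1.png

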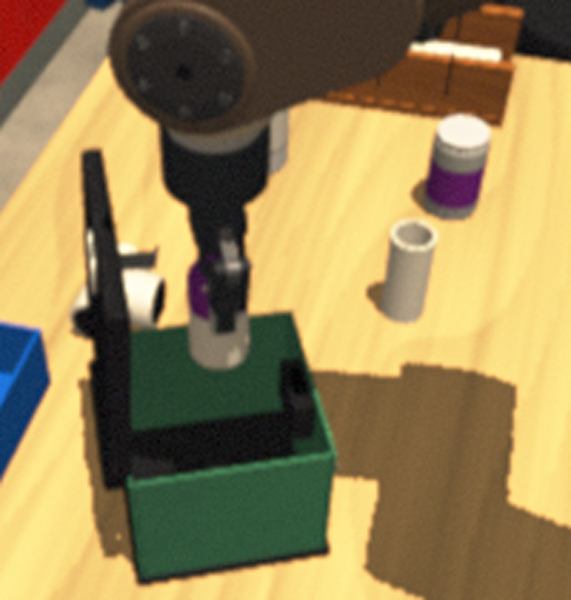

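The offcut hangs over the mouth with its bottom at crop (218,365), inside the rim. The lid top at (95,155) is not far from the wrist housing, so I'll shift a little to the front and lower only part way.

Emit:
step_arm([
  [[-8, 0, 10], [0, 0, 0], 0.3],
  [[-7, 0, 15], [0, 0, 0], 0.3],
  [[0, 0, 20], [0, 0, 0], 0.3],
  [[0, 0, 15], [0, 0, 0], 0.3],
  [[0, 0, 10], [0, 0, 0], 0.3],
  [[0, 0, 0], [0, 0, 0], 0.3],
  [[0, 0, 0], [0, 0, 0], 0.3],
])

```text
time: 13.85
tcp_pos: [0.5589, 0.0922, 0.1523]
ee_rot: [0.0, 0.971, 0.237, -0.0]
wrist_force: [-0.4, -0.7, -1.2]
opening: 0.561
finger_force: 36.3
```

Emit:
step_arm([
  [[0, 0, 0], [0, 0, 0], 1],
  [[0, 0, 0], [0, 0, 0], 1],
  [[0, 0, 0], [0, 0, 0], 1],
  [[0, 0, 0], [0, 0, 0], 1],
  [[0, 0, 0], [0, 0, 0], 1],
  [[0, 0, 0], [0, 0, 0], 1],
  [[0, 0, -15], [0, 0, 0], 1],
  [[0, 0, -30], [0, 0, 0], 1],
  [[0, 0, -30], [0, 0, 0], 1],
  [[0, 0, -30], [0, 0, 0], 0.5],
  [[0, 0, -30], [0, 0, 0], 0],
  [[0, 0, -30], [0, 0, 0], 0],
  [[0, 0, 0], [0, 0, 0], 0],
  [[0, 0, 0], [0, 0, 0], 0],
])

```text
time: 15.02
tcp_pos: [0.559, 0.0929, 0.3188]
ee_rot: [0.0, 0.971, 0.238, 0.001]
wrist_force: [-0.6, -0.5, -1.0]
opening: 0.303
finger_force: 0.0
```

Emit:
step_arm([
  [[0, 0, -25], [0, 0, 0], 0],
  [[0, 0, -25], [0, 0, 0], 0],
  [[5, 0, 0], [0, 0, 0], 0],
  [[15, 0, 0], [0, 0, 0], 0],
  [[20, 0, 0], [0, 0, 0], 0],
  [[20, 0, 0], [0, 0, 0], 0],
  [[20, 0, 0], [0, 0, 0], 0],
  [[20, 0, 0], [0, 0, 0], 0],
  [[20, 0, 0], [0, 0, 0], 0],
  [[20, 0, 0], [0, 0, 0], 0],
  [[15, 0, 0], [0, 0, 0], 0],
  [[5, 0, 0], [0, 0, 0], 0],
  [[0, 0, 0], [0, 0, 0], 0],
  [[0, 0, 0], [0, 0, 0], 0],
])

```text
time: 16.18
tcp_pos: [0.7002, 0.1667, 0.3662]
ee_rot: [-0.0, 0.971, 0.238, -0.001]
wrist_force: [0.7, -0.3, 0.4]
opening: -0.002
finger_force: 0.0
```

```bash
cat >> h.py <<'E'
def binpos():
    s=state();y=np.radians(27.5);ex=np.array([np.cos(y),np.sin(y)]);d=s["tcp_pos"][:2]-[.5191,.0734]
    return np.round([d@ex*1000,d@[-ex[1],ex[0]]*1000,s["tcp_pos"][2]*1000],1)
E
python3 - <<'E'
from h import *
g=grab_frame("side");f=grab_frame("top");print(binpos(),state()["wrist_force"].round(1))
pur=lambda a:(a[...,0]-a[...,1]>12)&(a[...,2]-a[...,1]>12)
for F,b in((g,(262,165,350,250)),(f,(240,140,350,250)),(f,(395,170,440,210))):
    try: print(blob(F,pur,b)[:2])
    except Exception as e: print(e)
th=np.radians(np.r_[86,np.linspace(84,0,29)]);r=np.linspace(155,163,30)
X=152-(r*np.cos(th)-12*np.sin(th))+11; Z=160+r*np.sin(th)+12*np.cos(th)-26
print(np.c_[np.degrees(th),X,Z].round(1)[::3].tolist()); print(np.c_[np.diff(X),-np.diff(Z)].round(1).tolist())
E
```

```text
[203.5  -1.  367.4] [-0.4  0.5 -0. ]
(array([312.01008493, 222.6910828 ]), array([ 40,  48,  21,  20, 285], dtype=int32))
(array([294.68410463, 202.7813548 ]), array([ 46,  54,  19,  18, 109], dtype=int32))
attempt to get argmax of an empty sequence
[[86.0, 164.2, 289.5], [78.0, 142.3, 288.9], [69.0, 118.1, 284.6], [60.0, 94.7, 276.4], [51.0, 72.7, 264.6], [42.0, 52.8, 249.4], [33.0, 35.4, 231.2], [24.0, 21.0, 210.4], [15.0, 10.0, 187.4], [6.0, 2.7, 162.9]]
[[-5.5, -0.2], [-8.2, 0.2], [-8.2, 0.6], [-8.2, 1.0], [-8.1, 1.5], [-8.0, 1.9], [-7.9, 2.3], [-7.8, 2.7], [-7.7, 3.1], [-7.5, 3.5], [-7.3, 3.9], [-7.1, 4.3], [-6.9, 4.7], [-6.7, 5.1], [-6.4, 5.4], [-6.1, 5.8], [-5.8, 6.1], [-5.5, 6.4], [-5.2, 6.7], [-4.8, 6.9], [-4.4, 7.2], [-4.1, 7.4], [-3.7, 7.7], [-3.3, 7.8], [-2.9, 8.0], [-2.4, 8.2], [-2.0, 8.3], [-1.6, 8.4], [-1.1, 8.5]]
```

The purple ring shows inside the bin in both views and the old spot is empty. Next I'll go down behind the lid and up to its back face.

Emit:
step_arm([
  [[0, -1, 15], [0, 0, 0], 0],
  [[0, 0, 20], [0, 0, 0], 0],
  [[0, 0, 20], [0, 0, 0], 0],
  [[0, 0, 15], [0, 0, 0], 0],
  [[0, 0, 8], [0, 0, 0], 0],
  [[0, 0, 0], [0, 0, 0], 0],
  [[-10, 0, 0], [0, 0, 0], 0],
  [[-10, 0, 0], [0, 0, 0], 0],
  [[-10, 0, 0], [0, 0, 0], 0],
  [[-6, 0, 0], [0, 0, 0], 0],
  [[0, 0, 0], [0, 0, 0], 0],
])

```text
time: 17.2
tcp_pos: [0.6678, 0.1506, 0.2911]
ee_rot: [0.0, 0.971, 0.238, 0.001]
wrist_force: [0.3, -0.0, 0.0]
opening: 0.002
finger_force: 0.0
```

```bash
python3 -c "
from h import *
print(binpos(),state()['wrist_force'])"
```

```text
[ 1.675e+02 -2.000e-01  2.911e+02] [ 0.32457747 -0.0048086   0.03708711]
```

Emit:
step_arm([
  [[-5, 0, 1], [0, 0, 0], 0],
  [[-4, 0, 1], [0, 0, 0], 0],
  [[-8, 0, 0], [0, 0, 0], 0],
  [[-8, 0, 0.5], [0, 0, 0], 0],
  [[-8, 0, 1], [0, 0, 0], 0],
  [[-8, 0, 1.5], [0, 0, 0], 0],
  [[-8, 0, 2], [0, 0, 0], 0],
  [[-8, 0, 2.3], [0, 0, 0], 0],
  [[-8, 0, 2.7], [0, 0, 0], 0],
  [[-7.7, 0, 3], [0, 0, 0], 0],
])

```text
time: 18.03
tcp_pos: [0.603, 0.1171, 0.2742]
ee_rot: [0.0, 0.971, 0.238, 0.0]
wrist_force: [1.8, 1.4, 0.8]
opening: -0.002
finger_force: 0.7
```

```bash
python3 -c "
from h import *
print(binpos(),state()['wrist_force'])"
```

```text
[ 94.6  -0.  274.2] [1.79428801 1.38583837 0.75135531]
```

Contact is good: 2.3 N horizontal, on the predicted arc (94.7, 276). Continuing.

Emit:
step_arm([
  [[-7.3, 0, 3], [0, 0, 0], 0],
  [[-7.2, 0, 3.9], [0, 0, 0], 0],
  [[-7, 0, 4.3], [0, 0, 0], 0],
  [[-7, 0, 4.7], [0, 0, 0], 0],
  [[-6.7, 0, 5], [0, 0, 0], 0],
  [[-6.4, 0, 5.4], [0, 0, 0], 0],
  [[-6.1, 0, 5.8], [0, 0, 0], 0],
  [[-5.8, 0, 6.1], [0, 0, 0], 0],
  [[-5.5, 0, 6.4], [0, 0, 0], 0],
  [[-5.2, 0, 6.7], [0, 0, 0], 0],
  [[-4.8, 0, 6.9], [0, 0, 0], 0],
  [[-4.4, 0, 7.2], [0, 0, 0], 0],
  [[-4.1, 0, 7.4], [0, 0, 0], 0],
  [[-3.7, 0, 7.7], [0, 0, 0], 0],
])

```text
time: 19.2
tcp_pos: [0.5314, 0.0797, 0.1932]
ee_rot: [0.0, 0.971, 0.238, 0.0]
wrist_force: [2.2, 1.2, 1.2]
opening: -0.001
finger_force: 0.8
```

```bash
python3 -c "
from h import *
print(binpos(),state()['wrist_force'])"
```

```text
[ 1.380e+01 -1.000e-01  1.932e+02] [2.22103094 1.21749579 1.19333929]
```

Emit:
step_arm([
  [[-3.3, 0, 7], [0, 0, 0], 0],
  [[-2.9, 0, 7], [0, 0, 0], 0],
  [[-2.4, 0, 7], [0, 0, 0], 0],
  [[-2, 0, 7], [0, 0, 0], 0],
  [[-1.6, 0, 7], [0, 0, 0], 0],
  [[-1, 0, 6], [0, 0, 0], 0],
  [[0, 0, 4], [0, 0, 0], 0],
  [[0, 0, 3], [0, 0, 0], 0],
  [[0, 0, 2], [0, 0, 0], 0],
  [[0, 0, 2], [0, 0, 0], 0],
  [[0, 0, 1], [0, 0, 0], 0],
  [[0, 0, 1], [0, 0, 0], 0],
  [[0, 0, 0], [0, 0, 0], 0],
])

```text
time: 20.28
tcp_pos: [0.5199, 0.0738, 0.1405]
ee_rot: [0.0, 0.971, 0.238, 0.0]
wrist_force: [-4.1, -1.6, 10.0]
opening: 0.003
finger_force: 4.9
```

```bash
python3 -c "
from h import *
print(binpos(),state()['wrist_force'])"
```

```text
[  0.9  -0.  140.5] [-4.05125376 -1.61076045 10.04958701]
```

Emit:
step_arm([
  [[0, 0, 0.5], [0, 0, 0], 0],
  [[0, 0, 0], [0, 0, 0], 0],
  [[0, 0, 0], [0, 0, 0], 0],
])

```text
time: 20.53
tcp_pos: [0.5199, 0.0738, 0.1403]
ee_rot: [0.0, 0.971, 0.238, 0.0]
wrist_force: [-6.4, -1.8, 12.8]
opening: 0.001
finger_force: 6.6
```

Run:
```python
from h import *
wh=lambda a:a.min(-1)>85
g=grab_frame("side");print(binpos(),state()['wrist_force'],blob(g,wh,(315,185,347,212))[:2])
```

```text
[ 9.000e-01 -1.000e-01  1.403e+02] [-5.41140077 -2.24537571 12.67026152] (array([330.77674897, 199.90432099]), array([  7,  10,  18,  12, 126], dtype=int32))
```

Firm stop at ~13 N, with the mark at the same row as in the first press. Letting go gently.

Emit:
step_arm([
  [[0, 0, -1], [0, 0, 0], 0],
  [[0, 0, -2], [0, 0, 0], 0],
  [[0, 0, -3], [0, 0, 0], 0],
  [[0, 0, -5], [0, 0, 0], 0],
  [[0, 0, -8], [0, 0, 0], 0],
  [[0, 0, -10], [0, 0, 0], 0],
  [[0, 0, 0], [0, 0, 0], 0],
  [[0, 0, 0], [0, 0, 0], 0],
])

```text
time: 21.25
tcp_pos: [0.5204, 0.0739, 0.1691]
ee_rot: [0.0, 0.971, 0.238, 0.001]
wrist_force: [-0.2, 0.0, -1.1]
opening: 0.004
finger_force: 0.0
```

Run:
```python
from h import *
wh=lambda a:a.min(-1)>85
g=grab_frame("side");print(binpos(),state()['wrist_force'],blob(g,wh,(315,180,347,212))[:2])
```

```text
[ 1.100e+00 -1.000e-01  1.686e+02] [-0.52710486  0.71008822 -0.56334896] (array([330.86666667, 197.60540541]), array([  7,  12,  19,  13, 197], dtype=int32))
```

The lid stays at shut level with the tool clear of it. I'll retreat, wait, and take a last look.

Emit:
step_arm([
  [[-10, 0, -20], [0, 0, 0], 0],
  [[-15, 0, -20], [0, 0, 0], 0],
  [[-15, 10, -20], [0, 0, 0], 0],
  [[0, 20, -10], [0, 0, 0], 0],
  [[0, 25, 0], [0, 0, 0], 0],
  [[0, 25, 0], [0, 0, 0], 0],
  [[0, 25, 0], [0, 0, 0], 0],
  [[0, 25, 0], [0, 0, 0], 0],
  [[0, 25, 0], [0, 0, 0], 0],
  [[0, 25, 0], [0, 0, 0], 0],
  [[0, 20, 0], [0, 0, 0], 0],
  [[0, 0, 0], [0, 0, 0], 0],
  [[0, 0, 0], [0, 0, 0], 0],
  [[0, 0, 0], [0, 0, 0], 0],
  [[0, 0, 0], [0, 0, 0], 0],
  [[0, 0, 0], [0, 0, 0], 0],
])

```text
time: 22.63
tcp_pos: [0.5767, -0.1212, 0.2386]
ee_rot: [0.0, 0.971, 0.238, 0.0]
wrist_force: [-0.5, -0.1, -0.3]
opening: -0.001
finger_force: 0.0
```

Run:
```python
from h import *
wh=lambda a:a.min(-1)>130
g=grab_frame("side");print(state()['wrist_force'],blob(g,wh,(315,180,347,212))[:2])
cv2.imwrite("pics/z1.png",g["img"][:,:,::-1])
```

```text
[ 0.01741243 -0.03777586  0.53651793] (array([330.65804598, 196.75574713]), array([  6,   9,  20,  16, 252], dtype=int32))
```

View pics/z1.png

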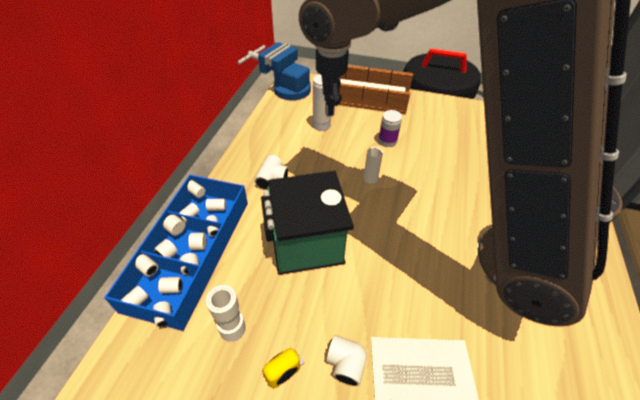

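The lid is shut, with the mark at (330.7,196.8), the same as at the start. The offcut is gone from the bench, and the other things stand where they were.

```bash
python3 -c "
from cell import *
print(finish_job())"
```

```text
the job is handed in; nothing more can be done
None
```

The offcut is in the bin, the lid is latched and stayed shut, nothing else on the bench appears to have moved, and the job was handed in at about 23 s.

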